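Lock the cam coupling onto the fume filter box

ROBOT

A 6-joint arm with a two-finger parallel gripper is mounted at the origin on a cart in front of the work surface, level with it; the furniture and walls round the work are solid. World frame = base frame: x ahead of the robot, y to its left, z up, the work surface at z = 0. Lengths are in m, angles in rad, forces in N, time in s.
With the tool pointing down it reaches from about 0.325 to 0.875 m from the base axis. Payload 4.4 kg.
Tool frame: the origin (TCP) lies at the very end of the fingers, on their centre line; the grasp point (between the pads) lies 19 mm behind it; z points along the fingers, y is the line along which they close (so a half turn about z gives the same grasp; the last joint's range is limited). The gripper opens to 85 mm and grips with 20 to 120 N. Pads are 22 mm wide; open, the fingers measure 114 mm over their backs; the gripper's body (76 mm by 85 mm) begins 54 mm behind the grasp point. The pads swing forward as they close: fully open they stand 13 mm farther back than shut.
Start: joints at [1.183, 0.207, 1.542, -0, 1.393, -0.15], TCP at [0.135, 0.559, 0.231] pointing down, gripper open.
Joint ranges: [-2.73, 2.73], [-0.86, 2.22], [0.23, 2.46], [-1.11, 4.25], [0.08, 2.63], [-2.82, 2.82]. Speed limits (rad/s): [2.79, 2.79, 3.14, 3.14, 3.14, 3.14].

INTERFACE

Orientations are given as a unit quaternion [x, y, z, w].
In Python, from bench import telemetry, cams, bot gives the robot as it stands. The module is installed in compiled form; this text tells all that it offers.
- The arm moves only by the tool play_rows, never from a script. Its argument "series" is one flat list of numbers, 7 for each row, row after row: the shift along the tool's x, y, z in mm, then the turn, a rotation vector about the tool's x, y, z in degrees, then the finger opening in mm, from 0 to 85.4. A call has 1 to 12 rows; each row is the pose to reach, as a shift and turn from the pose commanded when the call began, along the tool's axes at that moment; what a row does not reach only later rows make up. A row lasts 1/8 s, in which the tool goes at most 62.5 mm and 10.7 degrees, less where a joint would pass 70% of its speed; a pose out of reach is approached as far as the arm can. A call with a gripper value outside its range is refused whole. The fingers move at their own pace and stop on an object; "force" is the grip in N (left out, the last holds). Time passes only in rows, so rows that repeat a pose let the fingers close. It gives the time, the measured TCP pose, the force, the opening and the grip force at its end, in the units of the state.
- telemetry.sense(): the state, without advancing time (a new reading comes with each control period).
- cams.camera(name): name is "side" or "top" or "wrist"; returns a dict with "img" (384x512x3 uint8, red, green, blue), "depth" (384x512 float32, m along the optical axis (not along the pixel's ray), 0 where there is no reading), "K" (3x3 intrinsics, pixels), "extrinsics" (4x4, takes a point from world to camera coordinates). Camera axes: x right, y down, z forward; pixel columns grow to the right and rows downward; lengths in m; the calibration is good to about 2 mm. A picture is of the moment at which its call begins.
- bot.job_done(): hands the job in; it is judged then, once.
The state is a dict: "time_s": time; "joint_pos": joint angles; "joint_vel": joint speeds; "joint_torque": joint torques, N m; "tool_pos": TCP position; "tcp_rot": TCP orientation; "ft_force": force on the tool from outside, world axes, zero at the start; "wrist_torque": the same for the moment, N m; "finger_gap": opening from 0.0 (shut) to 1.0 (fully open); "finger_force": force on a finger pad.
Only numpy, scipy, OpenCV 4.12 (cv2) and the standard library are available. Lean on these libraries where they do the work, as an engineer would, in place of code of your own. Each camera call takes 0.05 s, during which the arm holds its last target. There are 200 camera calls.

TASK

Push the orange coupling with the two steel cam arms, mouth down, fully home onto the grooved metal adaptor on top of the grey fume filter box while both arms are still raised. Then swing its two cam arms fully down, one after the other, and let go; leave the plain grey cap where it stands.

Things in the scene. Friction and masses are not known exactly. Their poses are not given: they have to be found in the camera images.
- coupling: Loose orange cup, 0.21 kg, mouth down, 52 mm high. Origin: centre of the mouth's underside, z up the axis. Outside 52 mm wide (56 at the rim), bore 44 mm wide, 33 deep. Round black grip knob on top, 28 to 32 mm wide, z = 37 to 52 mm. Cam arms on its own +y (a) and -y (b) sides, hinge pins at y = +30 and -30 mm, z = 20 mm; its x sides are free for the fingers.
- cam_arm_a (a joint): Steel arm on the coupling's +y side, 14 mm wide, 5 thick, 46 long from its pin. Angle, rad: 0 = outward, 30 deg above level (starts 0 to 0.4); 0.52 = level; 1.75 = fully down, 70 deg below level, at its stop. Stays where left (friction 0.05 N m). To close: press straight down with shut fingers about 22 mm outside the pin till the tips are 30 mm below the pin.
- cam_arm_b (a joint): The same kind of arm on the coupling's -y side, same angles. When an arm goes down, a nose on it enters the adaptor's groove, only if the coupling is home.
- adaptor_seat (a point): Centre of the top of the flange (62 mm wide) on which the coupling's rim rests when home, 72 mm above the worktop, on the fixed grey filter box (110 x 110 mm, lid 45 mm high). From here the upright grooved adaptor rises 32 mm: 40 mm wide, its top 5 mm tapered to 28 mm. Any turn of the coupling about the adaptor's axis is right.
- plain_cap: Loose grey cap with a black knob, same size as the coupling (52 mm wide, 52 mm high) but without arms: a bystander, not to be moved. Origin: centre of its underside.

How it is judged:
On the way, in this order (a step that is already met when the one before it is completed fails the run):
1. the coupling is fully home on the adaptor, both arms still raised (horizontal distance between coupling and adaptor_seat below 0.01 m and z of coupling in the frame of adaptor_seat below 0.005 m and angle between coupling's own z axis and vertical below 0.17 rad and value of joint each of cam_arm_a, cam_arm_b below 0.9 rad), for 0.2 s.
2. one arm is down, the other still raised, the coupling home (z of coupling in the frame of adaptor_seat below 0.008 m and horizontal distance between coupling and adaptor_seat below 0.01 m and ((value of joint cam_arm_a above 1.35 rad and value of joint cam_arm_b below 0.9 rad) or (value of joint cam_arm_b above 1.35 rad and value of joint cam_arm_a below 0.9 rad))), for 0.1 s.
At the end, for the whole second after the job is handed in: The coupling rests upright (within 10 degrees) on the adaptor's flange, within 10 mm of its axis and 5 mm of its seat height, at rest and released, with both cam arms swung down past 1.35 rad (of 1.75) (horizontal distance between coupling and adaptor_seat below 0.01 m and z of coupling in the frame of adaptor_seat between -0.005 and 0.005 m and angle between coupling's own z axis and vertical below 0.17 rad and value of joint each of cam_arm_a, cam_arm_b above 1.35 rad and linear speed of coupling below 0.02 m/s); the robot touches nothing.
It fails at once if the plain grey cap is moved by more than 30 mm (distance of plain_cap from where it was at the start of the episode above 0.03 m).
It also fails if it takes over 50 s, if anything falls off the work surface, if the arm or the gripper's body presses on something with over 40 N, if the wrist force passes 120 N, or if a joint passes its speed limit or range.

## Working session

There is one attempt and no reset: what is moved stays moved. The work goes in short steps, Python scripts to look and compute and a tool call to move; the robot and the scene stay as the last step left them, time stands still between calls to the robot, and variables do not carry over. Pictures are saved under pics/ and viewed, at most 13 in all, crops included, and the job is handed in when it is done.

Besides the shell and the picture viewer there is one more tool, called after ">>>" as name(argument=value, ...) on one line, values as JSON. play_rows: Moves the arm, as the interface text tells. Its arguments: {"type":"object","properties":{"series":{"type":"array"},"force":{"type":"number"}},"required":["series"]}

```bash
mkdir -p pics; cat > h.py <<'E'
import numpy as np, cv2
from bench import telemetry, cams, bot
from scipy.spatial.transform import Rotation as R
def cloud(c):
    d=c["depth"];K=c["K"];v,u=np.indices(d.shape)
    p=np.stack([(u-K[0,2])/K[0,0]*d,(v-K[1,2])/K[1,1]*d,d],-1)
    E=c["extrinsics"]
    return (p-E[:3,3])@E[:3,:3]
def save(c,n): cv2.imwrite(f"pics/{n}.png",c["img"][:,:,::-1])
E
python3 - <<'E'
from h import *
s=telemetry.sense();print(s)
ims=[]
for n in ("top","side"):
    c=cams.camera(n);np.savez(n,**c);ims.append(c["img"])
    h=cv2.cvtColor(c["img"],cv2.COLOR_RGB2HSV);P=cloud(c)
    m=(h[...,0]>5)&(h[...,0]<22)&(h[...,1]>140)&(h[...,2]>90)&(c["depth"]>0)
    k,l,st,ce=cv2.connectedComponentsWithStats(m.astype(np.uint8))
    for i in range(1,k):
        if st[i,4]>60: q=P[l==i];print(n,st[i],ce[i],np.median(q,0),q.min(0),q.max(0))
    print(c["extrinsics"],c["K"][0])
cv2.imwrite("pics/a.png",cv2.resize(np.vstack(ims)[:,:,::-1],(400,600)) if 0 else np.hstack([cv2.resize(i,(400,300)) for i in ims])[:,:,::-1])
cv2.imwrite("pics/top.png",ims[0][:,:,::-1]);
E
```

```text
{'time_s': 0.0, 'joint_pos': array([ 1.18252989e+00,  2.07490127e-01,  1.54296750e+00,  6.98956886e-06,
        1.39347234e+00, -1.50499405e-01]), 'joint_vel': array([ 0.00124667, -0.00135836,  0.00086221, -0.00059238,  0.00012587,
        0.00042229]), 'joint_torque': array([ 7.81351355e-04, -3.83031213e+01, -2.91597211e+01, -8.61840408e-05,
        1.06407946e-02, -3.97527600e-06]), 'tool_pos': array([0.13515043, 0.55811303, 0.2300795 ]), 'tcp_rot': array([ 1.18604213e-01,  9.92940922e-01, -1.12559339e-03, -3.14337411e-04]), 'ft_force': array([-0.49378572, -0.17902843, -0.29595893]), 'wrist_torque': array([-0.05014449, -0.03163789, -0.00435992]), 'finger_force': 0.0, 'finger_gap': 1.0009271492314018}
top [    0     0   497    37 11731] [259.28607962  11.76898815] [ 0.7371069  -0.05813516  0.44003964] [ 0.71189567 -0.73942369 -0.03482829] [1.06290994 0.41402859 0.44495458]
top [    6    32   506   352 79965] [234.51676358 249.95217908] [ 0.32124992  0.12997204 -0.74615481] [-0.10564763 -1.11082879 -0.77273733] [0.96272308 0.95662969 0.40198645]
top [336  37  21  33 406] [347.0886699
[... 3345 characters left out ...]
0.71466752 -0.35578062 -0.00165207] [ 0.67015383 -0.39494518 -0.00490693] [ 0.74127444 -0.34353244  0.05280705]
side [378 303  35  33 323] [395.90092879 320.33436533] [ 0.5651531  -0.43379352  0.05483912] [ 0.54831216 -0.44397293  0.02489306] [ 0.60091654 -0.40210174  0.07133957]
side [ 265  329  174   55 6030] [362.47495854 363.3774461 ] [ 0.51089582 -0.44503756 -0.00210268] [ 0.35783831 -0.60126766 -0.00649471] [ 0.6447316  -0.39163651  0.30780198]
[[ 0.92667818 -0.37583596 -0.00385672 -0.47742426]
 [-0.22656212 -0.55037564 -0.80358961  0.13875169]
 [ 0.29989523  0.74554274 -0.5951713   0.82426663]
 [ 0.          0.          0.          1.        ]] [418.80654036   0.         257.67124744]
```

View pics/a.png

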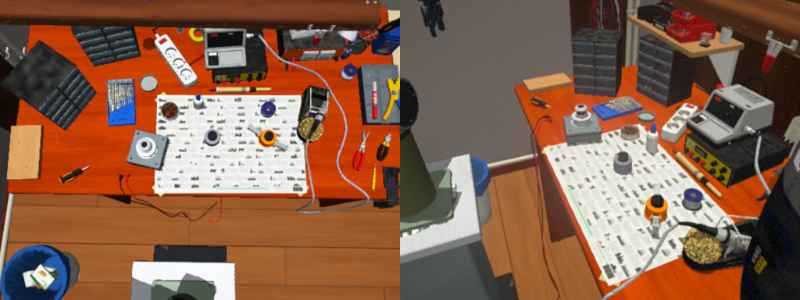

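View pics/top.png

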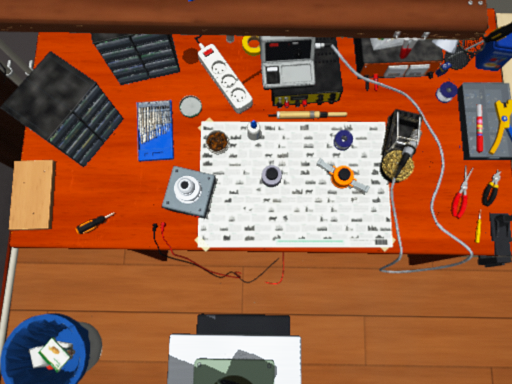

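```bash
python3 - <<'E'
from h import *
c=dict(np.load("top.npz"));P=cloud(c);img=c["img"]
K=c["K"];E=c["extrinsics"]
def ray(u,v,z):
    d=E[:3,:3].T@np.array([(u-K[0,2])/K[0,0],(v-K[1,2])/K[1,1],1]);o=-E[:3,:3].T@E[:3,3]
    return o+d*(z-o[2])/d[2]
uu,vv=np.meshgrid(np.arange(512),np.arange(384))
def win(u,v,r): return (abs(uu-u)<r)&(abs(vv-v)<r)
hs=cv2.cvtColor(img,cv2.COLOR_RGB2HSV)
for nm,u,v,z0,z1 in (("coup",343,177,.046,.06),("cap",271,176,.046,.06),("adapt",187,189,.098,.112),("flange",187,189,.066,.078),("lid",187,189,.04,.05)):
    m=win(u,v,28)&(P[...,2]>z0)&(P[...,2]<z1);q=P[m]
    print(nm,m.sum(),q.mean(0),q.min(0),q.max(0),cv2.minEnclosingCircle(q[:,:2].astype(np.float32)))
m=win(343,177,30)&(hs[...,1]<60)&(hs[...,2]>70)&(P[...,2]>.015)&(P[...,2]<.06)
q=P[m];print(len(q))
ctr=P[win(343,177,28)&(P[...,2]>.046)&(P[...,2]<.06)].mean(0)
w,V=np.linalg.eigh(np.cov((q[:,:2]).T));print(w,V[:,1],np.degrees(np.arctan2(V[1,1],V[0,1])))
t=(q-ctr)[:,:2]@V[:,1]
for sgn in (1,-1):
    k=q[t*sgn>.03];print(sgn,len(k),k.mean(0),k.min(0),k.max(0))
cv2.imwrite("pics/b.png",np.hstack([cv2.resize(img[y-32:y+32,x-32:x+32],(384,384),interpolation=1) for x,y in((343,177),(187,189))])[:,:,::-1])
E
```

```text
coup 115 [ 0.54743268 -0.26542666  0.05345987] [ 0.53267684 -0.28093544  0.04765092] [ 0.56347067 -0.25049151  0.05853136] ((0.5483027696609497, -0.2659795880317688), 0.016119470819830894)
cap 111 [ 0.54596256 -0.08250401  0.05280602] [ 0.53132997 -0.09722592  0.04750538] [ 0.56059136 -0.06934768  0.05788536] ((0.5459930896759033, -0.08201930671930313), 0.01558138057589531)
adapt 198 [0.49796116 0.12512408 0.10365714] [0.48029363 0.10724203 0.09801195] [0.51774953 0.14354217 0.11073475] ((0.49871402978897095, 0.12581169605255127), 0.019538110122084618)
flange 250 [0.49435427 0.12277378 0.07251097] [0.46919383 0.09624981 0.06680833] [0.52856239 0.15559644 0.07773713] ((0.4990721344947815, 0.1260988861322403), 0.03105766512453556)
lid 1277 [0.49539743 0.12353127 0.04533397] [0.43587335 0.06161771 0.04002811] [0.56101702 0.18910442 0.04998308] ((0.49794819951057434, 0.12474618852138519), 0.07398469001054764)
211
[2.22533215e-05 2.80858113e-03] [0.5246145 0.8513399] 58.35770487658326
1 101 [ 0.57532675 -0.22046547  0.0292212 ] [ 0.55931656 -0.24315172  0.02063042] [ 0.59169334 -0.20012763  0.0391208 ]
-1 98 [ 0.52035528 -0.31005275  0.03403088] [ 0.50477016 -0.32901612  0.01972043] [ 0.53703426 -0.29122106  0.04586591]
```

View pics/b.png

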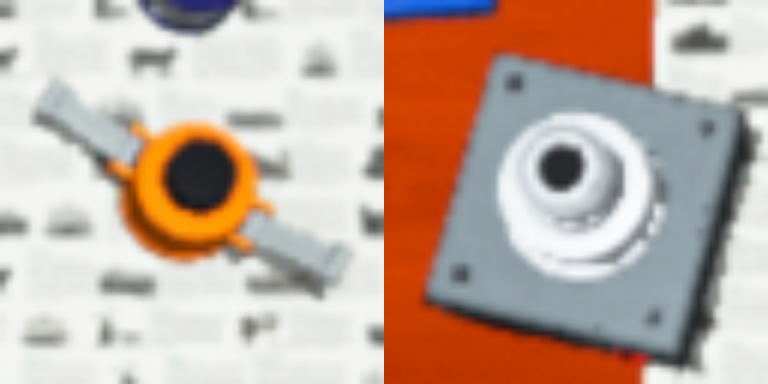

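```bash
cat >> h.py <<'E'
def go(p,yaw):
    """shift (mm) and turn (deg) in tool axes to TCP p, pointing down, closing line (tool y) at world yaw deg"""
    s=telemetry.sense();R0=R.from_quat(s["tcp_rot"])
    a=np.radians(yaw);y=np.array([np.cos(a),np.sin(a),0]);z=np.array([0,0,-1.])
    Rt=R.from_matrix(np.stack([np.cross(y,z),y,z],1))
    print("t",round(s["time_s"],2),"q",s["joint_pos"].round(2),"F",s["ft_force"].round(1))
    print("shift",np.round(R0.inv().apply(np.array(p)-s["tool_pos"])*1e3,1),"turn",np.round((R0.inv()*Rt).as_rotvec(degrees=True),1))
E
python3 -c "
from h import *
go([.548,-.266,.2],-31.6)"
```

```text
t 0.1 q [ 1.18  0.21  1.54 -0.    1.39 -0.15] F [-0.1  0.4 -0.7]
shift [-595.3 -703.6   31.5] turn [-1.00e-01  1.00e-01  1.08e+02]
```

>>> play_rows(series=[-50,-59,3,0,0,9,85,-100,-117,6,0,0,18,85,-149,-176,8,0,0,27,85,-198,-235,10,0,0,36,85,-248,-293,13,0,0,45,85,-298,-352,16,0,0,54,85,-347,-410,18,0,0,63,85,-397,-469,21,0,0,72,85,-446,-528,24,0,0,81,85,-496,-586,26,0,0,90,85,-546,-645,29,0,0,99,85,-595,-703,31,0,0,108,85])

```text
time_s: 1.6
tool_pos: [0.4716, -0.1133, 0.2054]
tcp_rot: [0.874, 0.485, 0.0, -0.0]
ft_force: [1.2, 0.4, -0.3]
finger_gap: 0.994
finger_force: 0.0
```

```bash
python3 -c "
from h import *
go([.548,-.266,.2],-31.6)
c=cams.camera('wrist');np.savez('w',**c);save(c,'w1')
P=cloud(c);hs=cv2.cvtColor(c['img'],cv2.COLOR_RGB2HSV)
m=(P[...,2]>.045)&(P[...,2]<.06)&(np.hypot(P[...,0]-.548,P[...,1]+.266)<.022);q=P[m]
print(m.sum(),q.mean(0),cv2.minEnclosingCircle(q[:,:2].astype(np.float32)))
"
```

```text
t 1.6 q [-0.41  0.04  1.79  0.    1.32  0.14] F [ 1.2  0.4 -0.3]
shift [-89.1 145.7   5.3] turn [-0.  -0.  -0.4]
507 [ 0.55059658 -0.2628259   0.05261242] ((0.5484861731529236, -0.2654518485069275), 0.01591399870812893)
```

View pics/w1.png

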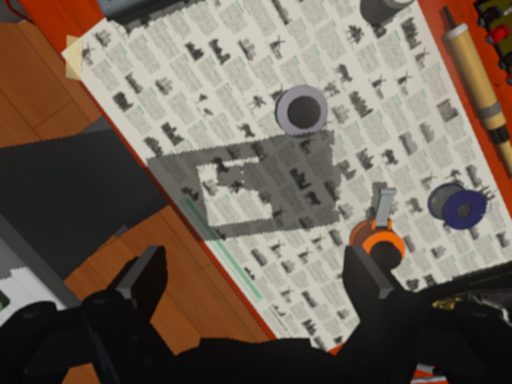

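>>> play_rows(series=[-30,48,2,0,0,0,85,-60,97,3,0,0,0,85,-89,145,5,0,0,0,85,-89,145,5,0,0,0,85,-89,145,5,0,0,0,85])

```text
time_s: 2.28
tool_pos: [0.5473, -0.2623, 0.1998]
tcp_rot: [0.873, 0.488, -0.0, -0.001]
ft_force: [0.2, 1.4, -0.1]
finger_gap: 0.998
finger_force: 0.0
```

```bash
python3 -c "
from h import *
go([.5485,-.2655,.01],-31.6)
c=cams.camera('wrist');np.savez('w',**c)
P=cloud(c);hs=cv2.cvtColor(c['img'],cv2.COLOR_RGB2HSV)
m=(P[...,2]>.045)&(P[...,2]<.06)&(np.hypot(P[...,0]-.548,P[...,1]+.266)<.022);q=P[m]
print(m.sum(),q.mean(0),cv2.minEnclosingCircle(q[:,:2].astype(np.float32)))
m=(hs[...,1]<70)&(P[...,2]>.017)&(P[...,2]<.05)&(np.hypot(P[...,0]-.5485,P[...,1]+.2655)<.08)&(np.hypot(P[...,0]-.5485,P[...,1]+.2655)>.035);q=P[m]
print(m.sum(),q.min(0),q.max(0))
w,V=np.linalg.eigh(np.cov((q[:,:2]).T));print(w,np.degrees(np.arctan2(V[1,1],V[0,1])))
"
```

```text
t 2.27 q [-0.59  0.3   1.49  0.    1.35 -0.04] F [ 0.2  1.4 -0.1]
shift [ -2.2   3.1 189.8] turn [-0.1 -0.  -0. ]
725 [ 0.54868397 -0.26530053  0.05311753] ((0.5485945343971252, -0.2657136023044586), 0.015449978411197662)
1113 [ 0.50484545 -0.33036669  0.02325214] [ 0.62838585 -0.19839633  0.04365991]
[0.00026574 0.00300601] 56.22913196840263
```

>>> play_rows(series=[-2,3,50,0,0,0,85,-2,3,100,0,0,0,85,-2,3,140,0,0,0,85,-2,3,170,0,0,0,85,-2,3,185,0,0,0,85,-2,3,191,0,0,0,85,-2,3,191,0,0,0,85])

```text
time_s: 3.2
tool_pos: [0.5502, -0.2664, 0.0108]
tcp_rot: [0.873, 0.488, 0.0, 0.001]
ft_force: [0.5, -0.2, 0.1]
finger_gap: 0.995
finger_force: 0.0
```

>>> play_rows(series=[0,0,0,0,0,0,40,0,0,0,0,0,0,40,0,0,0,0,0,0,40,0,0,0,0,0,0,40,0,0,0,0,0,0,40,0,0,0,0,0,0,40,0,0,0,0,0,0,40,0,0,0,0,0,0,40], force=40)

```text
time_s: 4.2
tool_pos: [0.5504, -0.267, 0.0114]
tcp_rot: [0.873, 0.488, 0.0, 0.001]
ft_force: [-1.0, 0.6, 5.5]
finger_gap: 0.599
finger_force: 42.6
```

```bash
python3 -c "
from h import *
s=telemetry.sense();print(s['finger_gap'],s['finger_force'])
go([.498,.126,.17],8)
c=cams.camera('wrist');np.savez('w',**c);save(c,'w2')
"
```

```text
0.5994528398716182 42.616480184929415
t 4.2 q [-0.59  0.54  1.6   0.    1.01 -0.04] F [-1.   0.6  5.5]
shift [ 307.1 -250.4 -159.2] turn [  0.1   0.  -39.6]
```

View pics/w2.png

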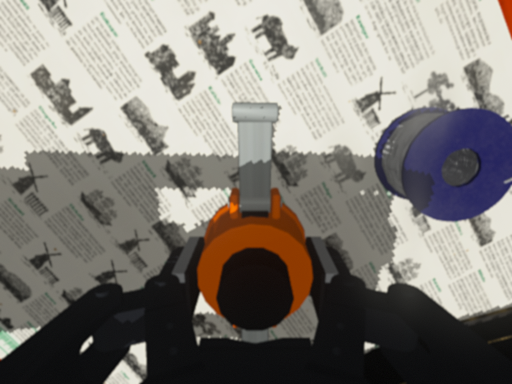

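>>> play_rows(series=[0,0,-20,0,0,0,40,0,0,-60,0,0,0,40,0,0,-110,0,0,0,40,0,0,-160,0,0,0,40,38,-31,-160,0,0,-5,40,77,-63,-160,0,0,-10,40,115,-94,-160,0,0,-15,40,154,-125,-160,0,0,-20,40,192,-156,-160,0,0,-25,40,231,-188,-160,0,0,-30,40,269,-219,-160,0,0,-35,40,307,-250,-160,0,0,-40,40])

```text
time_s: 5.75
tool_pos: [0.4972, 0.1276, 0.1706]
tcp_rot: [0.653, 0.758, 0.0, 0.0]
ft_force: [0.9, 0.4, -2.2]
finger_gap: 0.597
finger_force: 42.7
```

```bash
python3 -c "
from h import *
s=telemetry.sense();print(s['finger_gap'],s['finger_force'],s['tool_pos'])
go([.498,.126,.17],8)
"
```

```text
0.5968423582225415 42.72588767894874 [0.49715595 0.12760743 0.17062319]
t 5.75 q [ 0.08  0.14  1.76  0.    1.25 -0.07] F [ 0.9  0.4 -2.2]
shift [-1.7  0.6  0.6] turn [0.1 0.  0.5]
```

>>> play_rows(series=[-1.5,1,10,0,0,0,40,-1.5,1,25,0,0,0,40,-1.5,1,40,0,0,0,40,-1.5,1,40,0,0,0,40])

```text
time_s: 6.25
tool_pos: [0.4972, 0.1235, 0.1275]
tcp_rot: [0.654, 0.756, -0.002, -0.002]
ft_force: [-0.9, -0.8, -1.1]
finger_gap: 0.597
finger_force: 42.7
```

```bash
python3 -c "
from h import *
s=telemetry.sense();print(s['finger_gap'],s['finger_force'],s['tool_pos'])
go([.4985,.126,.083],8)
c=cams.camera('side');np.savez('s',**c)
E=c['extrinsics'];K=c['K'];p=K@(E[:3,:3]@np.array([.498,.126,.1])+E[:3,3]);u,v=(p[:2]/p[2]).astype(int);print(u,v)
P=cloud(c);hs=cv2.cvtColor(c['img'],cv2.COLOR_RGB2HSV)
cv2.imwrite('pics/s1.png',cv2.resize(c['img'][v-60:v+40,u-60:u+60],None,fx=5,fy=5,interpolation=1)[:,:,::-1])
"
```

```text
0.5968625136010649 42.69215405416517 [0.49715274 0.12350775 0.12745704]
t 6.25 q [ 0.07  0.19  1.79 -0.    1.16 -0.07] F [-0.9 -0.8 -1.1]
shift [ 2.3  1.9 44.4] turn [-0.3 -0.   0.3]
231 136
```

View pics/s1.png

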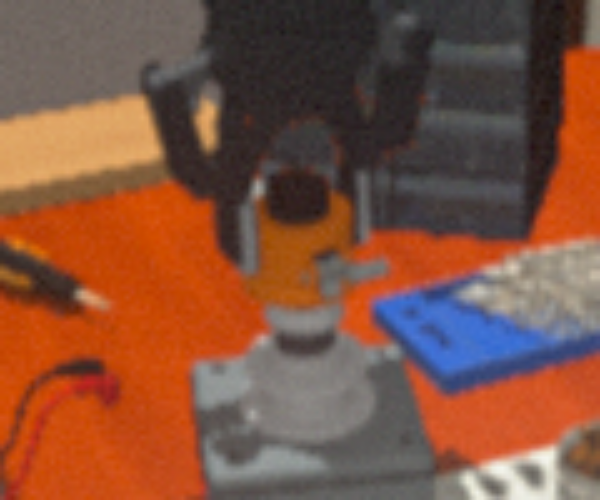

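```bash
python3 -c "
from h import *
from scipy.optimize import least_squares as LS
c=dict(np.load('s.npz'));P=cloud(c);hs=cv2.cvtColor(c['img'],cv2.COLOR_RGB2HSV)
d=np.hypot(P[...,0]-.498,P[...,1]-.126)
def fit(m,r,n):
    q=P[m];f=LS(lambda a:np.hypot(q[:,0]-a[0],q[:,1]-a[1])-r,[.498,.14],loss='soft_l1',f_scale=.001);print(n,m.sum(),f.x.round(4),abs(f.fun).mean().round(4),q[:,2].mean())
org=(hs[...,0]>3)&(hs[...,0]<22)&(hs[...,1]>140)&(d<.035)
print(P[org][:,2].min(),P[org][:,2].max())
fit(org&(P[...,2]>.12)&(P[...,2]<.15),.026,'cup')
fit((hs[...,1]<80)&(d<.036)&(P[...,2]>.05)&(P[...,2]<.068),.031,'flange')
fit((hs[...,1]<80)&(d<.036)&(P[...,2]>.076)&(P[...,2]<.095),.02,'adaptor')
for lo,hi,mm in ((.118,.15,org),(.05,.07,(hs[...,1]<80)&(d<.036)),(.076,.097,(hs[...,1]<80)&(d<.03))):
    v,u=np.nonzero(mm&(P[...,2]>lo)&(P[...,2]<hi));print([(r,u[v==r].min(),u[v==r].max()) for r in sorted(set(v))])
"
```

```text
-0.7582267823833486 0.20618253218093738
cup 174 [0.4962 0.1238] 0.0013 0.1361260717760384
flange 85 [0.5023 0.1343] 0.0031 0.057285102489573914
adaptor 107 [0.4994 0.1311] 0.0024 0.08307445339042147
[(np.int64(118), np.int64(241), np.int64(241)), (np.int64(119), np.int64(241), np.int64(241)), (np.int64(120), np.int64(240), np.int64(241)), (np.int64(121), np.int64(240), np.int64(241)), (np.int64(122), np.int64(238), np.int64(241)), (np.int64(123), np.int64(223), np.int64(241)), (np.int64(124), np.int64(223), np.int64(241)), (np.int64(125), np.int64(223), np.int64(241)), (np.int64(126), np.int64(223), np.int64(239)), (np.int64(127), np.int64(223), np.int64(233)), (np.int64(128), np.int64(223), np.int64(231)), (np.int64(129), np.int64(223), np.int64(232)), (np.int64(130), np.int64(223), np.int64(231)), (np.int64(131), np.int64(219), np.int64(231)), (np.int64(132), np.int64(220), np.int64(240)), (np.int64(133), np.int64(220), np.int64(240)), (np.int64(134), np.int64(221), np.int64(240)), (np.int64(135), np.int64(223), np.int64(235)), (np.int64(136), np.int64(228), np.int64(234))]
[(np.in
[... 422 characters left out ...]
nt64(157), np.int64(225), np.int64(243)), (np.int64(158), np.int64(227), np.int64(237)), (np.int64(159), np.int64(231), np.int64(232)), (np.int64(160), np.int64(236), np.int64(236))]
[(np.int64(139), np.int64(238), np.int64(238)), (np.int64(140), np.int64(236), np.int64(236)), (np.int64(141), np.int64(226), np.int64(237)), (np.int64(142), np.int64(226), np.int64(238)), (np.int64(143), np.int64(224), np.int64(239)), (np.int64(144), np.int64(224), np.int64(239)), (np.int64(145), np.int64(224), np.int64(239)), (np.int64(146), np.int64(224), np.int64(239)), (np.int64(147), np.int64(224), np.int64(238)), (np.int64(148), np.int64(226), np.int64(237)), (np.int64(149), np.int64(229), np.int64(233))]
```

>>> play_rows(series=[2,4.4,0,0,0,0,40,2,4.4,8,0,0,0,40,2,4.4,14,0,0,0,40,2,4.4,20,0,0,0,40,2,4.4,26,0,0,0,40,2,4.4,30,0,0,0,40])

```text
time_s: 7.05
tool_pos: [0.5023, 0.1273, 0.0991]
tcp_rot: [0.654, 0.757, -0.001, -0.0]
ft_force: [-1.2, -0.3, -1.2]
finger_gap: 0.598
finger_force: 42.8
```

```bash
python3 -c "
from h import *
s=telemetry.sense();print(s['finger_gap'],s['finger_force'],s['tool_pos'],s['wrist_torque'])
go([.5005,.126,.083],8)
"
```

```text
0.597904306360992 42.80609743671583 [0.5023251  0.12734987 0.09913558] [-0.09509143  0.31035144  0.03631174]
t 7.05 q [ 0.08  0.24  1.8  -0.    1.1  -0.07] F [-1.2 -0.3 -1.2]
shift [-1.1 -2.  16.1] turn [-0.1 -0.   0.4]
```

>>> play_rows(series=[0,0,6,0,0,0,40,0,0,11,0,0,0,40,0,0,15,0,0,0,40,0,0,17,0,0,0,40,0,0,18,0,0,0,40])

```text
time_s: 7.68
tool_pos: [0.5016, 0.1272, 0.0833]
tcp_rot: [0.653, 0.757, -0.001, -0.001]
ft_force: [-13.5, -2.1, 18.7]
finger_gap: 0.598
finger_force: 45.5
```

>>> play_rows(series=[0,-1,0,0,0,0,40,0,-2,1,0,0,0,40,0,-2,1.5,0,0,0,40,0,-2,1.5,0,0,0,40])

```text
time_s: 8.18
tool_pos: [0.5016, 0.1272, 0.0833]
tcp_rot: [0.654, 0.757, 0.0, 0.0]
ft_force: [-9.8, -1.9, 18.0]
finger_gap: 0.594
finger_force: 45.3
```

```bash
python3 -c "
from h import *
s=telemetry.sense();print(s['finger_gap'],s['finger_force'],s['tool_pos'],s['wrist_torque'])
go([.4995,.126,.083],8)
c=cams.camera('side');np.savez('s',**c)
u,v=231,136
cv2.imwrite('pics/s2.png',cv2.resize(c['img'][v-60:v+40,u-60:u+60],None,fx=5,fy=5,interpolation=1)[:,:,::-1])
"
```

```text
0.5937483580942172 45.268280667078216 [0.50157387 0.12718182 0.08330954] [-0.22780552  1.73833024 -0.00807866]
t 8.18 q [ 0.08  0.26  1.81 -0.    1.07 -0.07] F [-9.8 -1.9 18. ]
shift [-0.9 -2.2  0.3] turn [0.  0.  0.4]
```

View pics/s2.png

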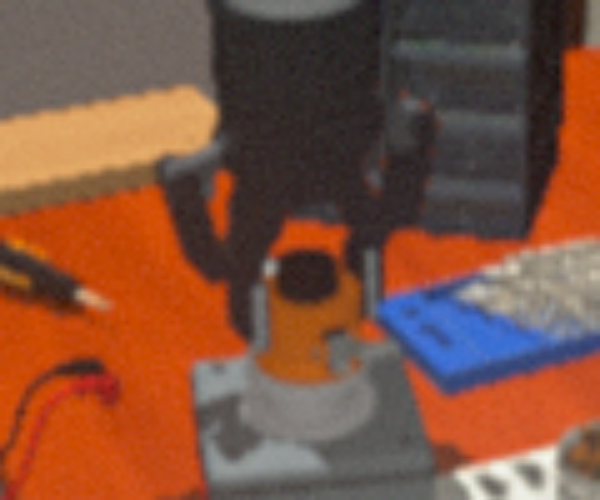

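>>> play_rows(series=[0,0,0,0,0,0,85,0,0,0,0,0,0,85,0,0,0,0,0,0,85,0,0,0,0,0,0,85,0,0,-20,0,0,0,85,0,0,-60,0,0,0,85,0,0,-100,0,0,0,85,0,0,-110,0,0,0,85,0,0,-110,0,0,0,0,0,0,-110,0,0,0,0], force=60)

```text
time_s: 9.48
tool_pos: [0.4996, 0.127, 0.1883]
tcp_rot: [0.654, 0.757, -0.001, -0.001]
ft_force: [-0.3, -0.8, -0.3]
finger_gap: 0.598
finger_force: 0.0
```

```bash
python3 -c "
from h import *
s=telemetry.sense();print(s['finger_gap'],s['tool_pos'])
for n in ('wrist',):
  c=cams.camera(n);save(c,'w3')
  P=cloud(c);hs=cv2.cvtColor(c['img'],cv2.COLOR_RGB2HSV);C=np.array([.5,.126])
  d=np.hypot(P[...,0]-C[0],P[...,1]-C[1])
  m=(d<.03)&(P[...,2]>.118)&(P[...,2]<.131);q=P[m]
  print(m.sum(),q.mean(0),cv2.minEnclosingCircle(q[:,:2].astype(np.float32)))
  m=(hs[...,1]<90)&(d>.033)&(d<.085)&(P[...,2]>.085)&(P[...,2]<.13);q=P[m]
  for sg in (1,-1):
    k=q[(q[:,1]-C[1])*sg>0]
    if len(k):
      t=k[np.argsort(np.hypot(*(k[:,:2]-C).T))];print(sg,len(k),t[:30].mean(0),t[-30:].mean(0),k.mean(0))
"
```

```text
0.5982531246224011 [0.49960781 0.12695018 0.18830391]
1338 [0.50125489 0.12781049 0.12515559] ((0.501288890838623, 0.1270311325788498), 0.01564090885221958)
1 1100 [0.49688775 0.15899858 0.0972863 ] [0.49047203 0.19983961 0.10600848] [0.4935718  0.18078449 0.10215474]
-1 872 [0.50570876 0.09321171 0.09769832] [0.51170768 0.05846122 0.1144381 ] [0.50905281 0.07508593 0.10659835]
```

View pics/w3.png

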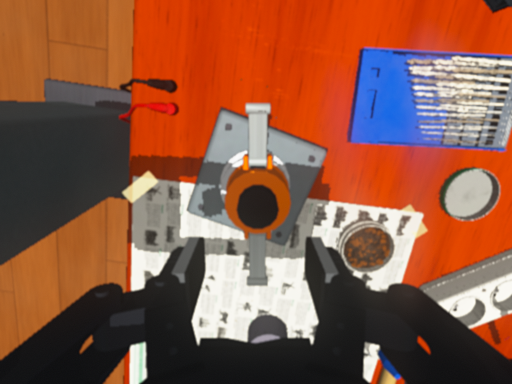

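>>> play_rows(series=[26,1,0,0,0,0,0,52,1,0,0,0,0,0,52,1,0,0,0,0,0,52,1,0,0,0,0,0,52,1,0,0,0,0,0,52,1,30,0,0,0,0,52,1,50,0,0,0,0,52,1,64,0,0,0,0,52,1,72,0,0,0,0])

```text
time_s: 10.65
tool_pos: [0.4942, 0.1782, 0.1176]
tcp_rot: [0.654, 0.757, -0.0, -0.0]
ft_force: [-0.6, -0.1, 1.2]
finger_gap: 0.002
finger_force: 0.0
```

>>> play_rows(series=[0,0,7,0,0,0,0,0,0,14,0,0,0,0,0,0,21,0,0,0,0,0,0,28,0,0,0,0,0,0,35,0,0,0,0,0,0,42,0,0,0,0,0,0,48,0,0,0,0,0,0,53,0,0,0,0,0,0,56,0,0,0,0,0,0,56,0,0,0,0])

```text
time_s: 11.9
tool_pos: [0.494, 0.1788, 0.0619]
tcp_rot: [0.654, 0.757, -0.0, -0.0]
ft_force: [-1.2, 2.0, 2.4]
finger_gap: -0.001
finger_force: 1.2
```

```bash
python3 -c "
from h import *
s=telemetry.sense();print(s['finger_gap'],s['tool_pos'],s['ft_force'])
go([.4935,.1784,.060],8)
c=cams.camera('side');np.savez('s',**c)
u,v=231,136
cv2.imwrite('pics/s3.png',cv2.resize(c['img'][v-60:v+40,u-60:u+60],None,fx=5,fy=5,interpolation=1)[:,:,::-1])
"
```

```text
-0.0009112435050133999 [0.4939682  0.17881187 0.06188533] [-1.20381083  2.04916748  2.35449074]
t 11.9 q [0.18 0.31 1.8  0.   1.03 0.04] F [-1.2  2.   2.4]
shift [-0.3 -0.5  1.9] turn [-0.1 -0.   0.4]
```

View pics/s3.png

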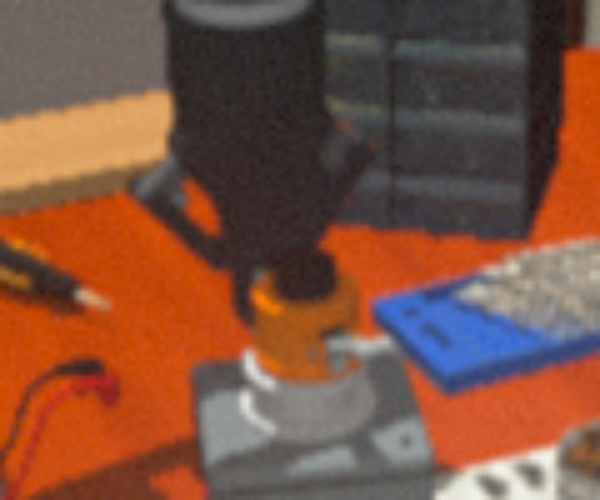

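>>> play_rows(series=[-1,0,2,0,0,0,0,-1,0,2,0,0,0,0,0,0,-40,0,0,0,0,0,0,-95,0,0,0,0,0,0,-100,0,0,0,0,-50,0,-100,0,0,0,0,-104,0,-100,0,0,0,0,-104,0,-100,0,0,0,0,-104,0,-100,0,0,0,0])

```text
time_s: 13.08
tool_pos: [0.5086, 0.0755, 0.1612]
tcp_rot: [0.654, 0.757, -0.001, -0.001]
ft_force: [0.4, 0.1, 0.4]
finger_gap: 0.002
finger_force: 0.0
```

```bash
python3 -c "
from h import *
s=telemetry.sense();print(s['tool_pos'])
go([.5085,.0756,.061],8)
c=cams.camera('wrist');save(c,'w4')
P=cloud(c);hs=cv2.cvtColor(c['img'],cv2.COLOR_RGB2HSV);C=np.array([.501,.127])
d=np.hypot(P[...,0]-C[0],P[...,1]-C[1])
m=(d<.03)&(P[...,2]>.118)&(P[...,2]<.131);q=P[m]
print(m.sum(),q.mean(0),cv2.minEnclosingCircle(q[:,:2].astype(np.float32)))
m=(hs[...,1]<90)&(d>.033)&(d<.085)&(P[...,2]>.05)&(P[...,2]<.13);q=P[m]
for sg in (1,-1):
    k=q[(q[:,1]-C[1])*sg>0]
    print(sg,len(k),k[:,2].max() if len(k) else 0)
"
```

```text
[0.50864856 0.07554574 0.16122535]
t 13.07 q [-0.02  0.15  1.76  0.    1.23 -0.17] F [0.4 0.1 0.4]
shift [0.000e+00 1.000e-01 1.002e+02] turn [-0.1 -0.   0.3]
2073 [0.50068267 0.12646461 0.12521861] ((0.5006901025772095, 0.12602239847183228), 0.0154228825122118)
1 397 0.10096239367175042
-1 1003 0.11506144767996586
```

View pics/w4.png

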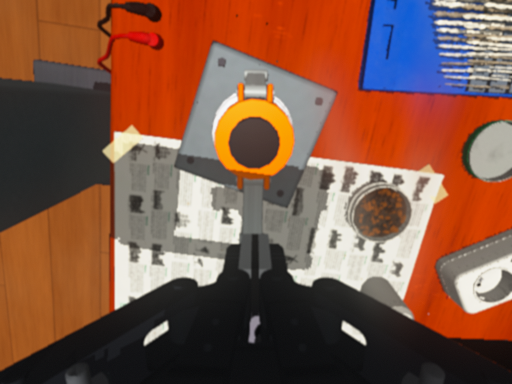

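>>> play_rows(series=[0,0,20,0,0,0,0,0,0,36,0,0,0,0,0,0,44,0,0,0,0,0,0,51,0,0,0,0,0,0,58,0,0,0,0,0,0,65,0,0,0,0,0,0,72,0,0,0,0,0,0,79,0,0,0,0,0,0,86,0,0,0,0,0,0,93,0,0,0,0,0,0,99,0,0,0,0,0,0,99,0,0,0,0])

```text
time_s: 14.62
tool_pos: [0.5097, 0.0753, 0.0629]
tcp_rot: [0.654, 0.757, -0.0, 0.0]
ft_force: [0.2, -2.5, 2.9]
finger_gap: 0.001
finger_force: 1.4
```

>>> play_rows(series=[1,0,2,0,0,0,0,1,0,2,0,0,0,0,0,0,-40,0,0,0,0,0,0,-95,0,0,0,0,-15,0,-115,0,0,0,0,-30,0,-120,0,0,0,0,-30,0,-120,0,0,0,0])

```text
time_s: 15.5
tool_pos: [0.513, 0.0456, 0.1819]
tcp_rot: [0.654, 0.756, -0.0, -0.001]
ft_force: [0.1, -0.3, -0.7]
finger_gap: 0.001
finger_force: 0.0
```

```bash
python3 -c "
from h import *
s=telemetry.sense();print(s['tool_pos'],s['ft_force'])
c=cams.camera('wrist');save(c,'w5')
P=cloud(c);C=np.array([.501,.127]);hs=cv2.cvtColor(c['img'],cv2.COLOR_RGB2HSV)
d=np.hypot(P[...,0]-C[0],P[...,1]-C[1])
m=(d<.03)&(P[...,2]>.118)&(P[...,2]<.131);q=P[m]
print(m.sum(),q.mean(0),cv2.minEnclosingCircle(q[:,:2].astype(np.float32)))
m=(hs[...,1]<90)&(d>.033)&(d<.085)&(P[...,2]>.05)&(P[...,2]<.13)
for sg in (1,-1):
    k=P[m&((P[...,1]-C[1])*sg>0)]
    t=d[m&((P[...,1]-C[1])*sg>0)];o=np.argsort(t)
    if len(o): print(sg,len(k),k[:,2].min(),k[:,2].max(),t.max(),k[o[-20:]].mean(0))
"
```

```text
[0.51302686 0.0456215  0.18192677] [ 0.07039536 -0.25805396 -0.66686994]
1937 [0.50064698 0.12819364 0.12516427] ((0.500718891620636, 0.12795917689800262), 0.015497027896344662)
1 260 0.05401861873630222 0.09896347527269347 0.04907996144866677 [0.49579236 0.17513029 0.05598241]
-1 226 0.05000953036682691 0.09743102938356678 0.04742110144435507 [0.504515   0.08094219 0.05595781]
```

View pics/w5.png

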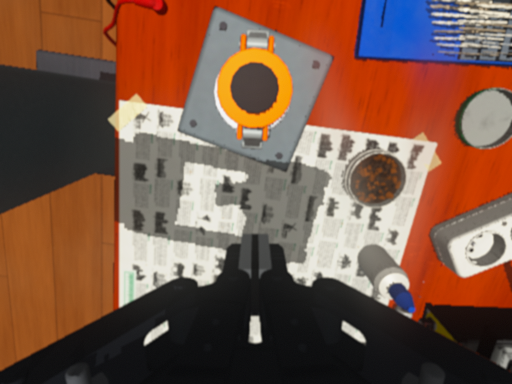

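```bash
python3 -c "
from h import *
print(bot.job_done())"
```

```text
the job is handed in; nothing more can be done
None
```

The coupling is pushed home on the adaptor, both cam arms are swung down and let go, and the grey cap was never touched; the job was handed in at about 15.5 s, with no verdict returned.

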